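# Bolt the blasting box and set its air valve

### The arm

A 7-joint arm with a two-finger parallel gripper is mounted at the origin on the work surface. World frame = base frame: x ahead of the robot, y to its left, z up, the work surface at z = 0. Lengths are in m, angles in rad, forces in N, time in s.
With the tool pointing down it reaches from about 0.425 to 0.925 m from the base axis. Payload 6.8 kg.
Tool frame: the origin (TCP) lies between the finger pads, 19 mm behind the fingertips; this is the grasp point; z points along the fingers, y is the line along which they close (so a half turn about z gives the same grasp; the last joint's range is limited). The gripper opens to 85 mm and grips with 20 to 120 N. Pads are 22 mm wide; open, the fingers measure 114 mm over their backs; the gripper's body (76 mm by 85 mm) begins 54 mm behind the grasp point. The pads swing forward as they close: fully open they stand 13 mm farther back than shut.
Start: joints at [1.231, 0.477, 0.022, 1.555, -0.011, 1.109, -0.083], TCP at [0.155, -0.657, 0.25] pointing down, gripper open.
Joint ranges: [-2.96, 2.96], [-0.34, 2.1], [-1.41, 1.46], [0.24, 2.44], [-1.37, 4.51], [0.17, 1.92], [-2.96, 2.96]. Speed limits (rad/s): [2.39, 2.39, 3.14, 3.14, 3.14, 3.14, 3.14].

### API

Orientations are given as a unit quaternion [w, x, y, z].
In Python, from station import bot gives the robot as it stands.
- The arm moves only by the tool servo_tool, never from a script. Its argument "motion" is a list that holds one entry, the list of rows, each a list of 5 numbers: the opening, from 0 (shut) to 1 (fully open), then the shift along the world's x, y, z each as a share of 0.04 m, from -1 to 1, then the turn about the world's z as a share of 0.12 rad, from -1 to 1. A call has 1 to 20 rows; each row shifts and turns the commanded pose from where the row before left it; what a row does not reach is not made up. A row lasts 1/10 s, in which the tool goes at most 50 mm and 8.59 degrees, less where a joint would pass 70% of its speed; a pose out of reach is approached as far as the arm can. A call with a number of a shift or a turn outside -1 to 1 is refused whole. A call with a gripper value outside its range is refused whole. The fingers move at their own pace and stop on an object; "newtons" is the grip in N (left out, the last holds). Time passes only in rows, so rows that do not move let the fingers close. It gives the time, the measured TCP pose, the force, the opening and the grip force at its end, in the units of the state.
- bot.get_obs(): the state, without advancing time (a new reading comes with each control period).
- bot.read_camera(name): name is "side" or "top" or "wrist"; returns (picture, depth): 420x560x3 uint8, red, green, blue; 420x560 float32, m along the optical axis (not along the pixel's ray), 0 where there is no reading.
- bot.get_calibration(name): a dict with "fovy" (degrees; the focal length in pixels is half the picture's height over the tangent of half this angle, whatever the lens; pixels are square), "cx", "cy" (the principal point, pixels), "k1" (the pictures are not rectified: a ray, as slopes to the right and down, at radius r is drawn at 1 + k1 r^2 times it, then the intrinsics apply), "view" (4x4, takes a point from world to camera coordinates). Camera axes: x right, y down, z forward; pixel columns grow to the right and rows downward; lengths in m; the calibration is good to about 2 mm. A picture is of the moment at which its call begins: read the wrist's pose just before it. get_calibration takes no time and is no camera call; for the wrist camera it gives the pose at the moment of the call.
- bot.hand_in(): hands the job in; it is judged then, once.
The state is a dict: "t": time; "q": joint angles; "joint_vel": joint speeds; "joint_torque": joint torques, N m; "eef_pos": TCP position; "tool_rot": TCP orientation; "contact_force": force on the tool from outside, world axes, zero at the start; "torque": the same for the moment, N m; "gripper_width": opening from 0.0 (shut) to 1.0 (fully open); "grasp_force": force on a finger pad.
Only numpy, scipy, OpenCV 4.12 (cv2) and the standard library are available. Lean on these libraries where they do the work, as an engineer would, in place of code of your own. Each camera call takes 0.05 s, during which the arm holds its last target. There are 200 camera calls.

### The job

First slide the barrel bolt on the lid of the grey cleaning box fully home into its keeper. Then take the crank handle of the air valve's handwheel, close the valve clockwise down to its stop and back it off exactly two full turns from there. Finish still gripping the handle with the wheel at rest, the lid still bolted, and leave the other things on the bench alone.

Things in the scene. Friction and masses are not known exactly. Their poses are not given: they have to be found in the camera images.
- box: grey sheet-metal box, 180 x 260 x 120 mm (its own x, y, z), fixed to the bench; its yaw varies. Origin under its centre; the flat aluminium lid's top is at z = 120 mm. A steel barrel bolt lies on the lid along the box's y axis, at box x = -30 mm; its guides and keeper rise to z = 145 mm. The guides span box y = -36 to -24 mm and 72 to 84 mm, the keeper, on the fixed rim, 100 to 118 mm
- bolt (a joint): how far the bolt has slid, in m: 0 fully withdrawn, 0.055 fully home in the keeper (hard stop). It slides towards the box's +y, with about 2 N of friction, and stays where it is left
- bolt_knob (a point): centre of the top of the bolt's upright round knob, 14 mm in diameter; the top is 185 mm above the bench, the 14 mm wide part reaches down to 150 mm above the bench. It moves with the bolt, at box x = -30 mm and box y = -5 mm + the bolt's travel
- valve: brass air valve on a steel foot plate 90 x 170 mm, fixed to the bench; its position and yaw vary. Origin under the wheel's axis; the axis is vertical
- wheel_axis (a point): point on the wheel's vertical axis at the height of the crank handle's top (168 mm above the bench)
- valve_wheel (a joint): turning of the handwheel, in rad: 0 closed (hard stop), growing counter-clockwise seen from above as the valve opens; clockwise closes. At the start it is about half a turn to one and a half turns open. It can open five turns, with no mark or click. About 0.12 N m of friction (2 to 3 N at the handle); it stays where it is left. The wheel is 123 mm across, its rim's top 117 mm above the bench
- handle_top (a point): centre of the top of the upright black crank handle on the wheel's rim, 55 mm from the axis. The handle is round, 20 mm in diameter, 50 mm tall (118 to 168 mm above the bench) and revolves freely about its own upright axis, so a gripper holding it can lead the wheel round in circles without turning itself; with the wheel at 0 it lies from the axis along the valve's own x axis
- handle: the same crank handle; origin at the centre of its lower end, 118 mm above the bench. It revolves freely, so its yaw means nothing
- ring_clamp: wooden ring clamp, 110 mm long, 28 mm thick, lying on the box's lid behind the bolt; leave it alone; origin under its middle
- pin_tin: round metal tin, 58 mm across, 46 mm high, standing beside the valve; leave it alone; origin under its centre
- bench_pin: wooden block, 35 x 85 x 22 mm, beside the valve; leave it alone; origin under its centre
- flat_file: file with wooden handle, 310 mm long, 22 mm high, at the far side of the bench; leave it alone; origin under it near mid-length
- brass_disc: brass disc with a loop, 80 mm across, 20 mm high, to the right (-y); leave it alone; origin under its centre
- jar: clear jar with grey lid, 60 mm across, 100 mm high, to the left (+y); leave it alone; origin under its centre
Not all that is in view belongs to the job. Leave any green look-alike of the valve alone.

How it is judged:
On the way, in this order (a step that is already met when the one before it is completed fails the run):
1. the bolt is fully home in its keeper (value of joint bolt above 0.05 m), for 0.2 s.
2. with the bolt home, the valve is closed down to its stop (value of joint bolt above 0.05 m and value of joint valve_wheel below 0.05 rad), for 0.2 s.
At the end, for the whole second after the job is handed in: the bolt is home (within 5 mm of its stop), the valve wheel is at rest two turns (12.57 rad, within 0.25 rad) open from its stop, and the fingers still grip the crank handle (more than 2 N, TCP within 50 mm of the handle's top) (value of joint bolt above 0.05 m and value of joint valve_wheel between 12.316 and 12.816 rad and velocity of joint valve_wheel between -0.1 and 0.1 rad/s and contact force between the fingers and handle above 2 N and distance between the grasp point and handle_top below 0.05 m); the arm keeps its last pose, push and grip.
It fails at once if another thing on the bench is pushed more than 30 mm (distance of any of ring_clamp, pin_tin, bench_pin, flat_file, brass_disc, jar from where it was at the start of the episode above 0.03 m).
It also fails if it takes over 70 s, if anything falls off the work surface, if the arm or the gripper's body presses on something with over 40 N, if the wrist force passes 120 N, or if a joint passes its speed limit or range.

## Working session

There is one attempt and no reset: what is moved stays moved. The work goes in short steps, Python scripts to look and compute and a tool call to move; the robot and the scene stay as the last step left them, time stands still between calls to the robot, and variables do not carry over. Pictures are saved under pics/ and viewed, at most 10 in all, crops included, and the job is handed in when it is done.

Besides the shell and the picture viewer there is one more tool, called after "Request:" as name(argument=value, ...) on one line, values as JSON. servo_tool: Moves the arm, as the interface text tells. Shift numbers are shares of 0.04 m and turn numbers shares of 0.12 rad, none past 1 either way. Its arguments: {"type":"object","properties":{"motion":{"type":"array"},"newtons":{"type":"number"}},"required":["motion"]}

```bash
mkdir -p pics; cat > h.py <<'E'
import numpy as np, cv2
from station import bot
def snap(n):
    c=bot.get_calibration(n); p,d=bot.read_camera(n); return p,d,c
def K(c,h=420):
    f=h/2/np.tan(np.radians(c["fovy"])/2); return f
def slopes(c,uv):
    f=K(c); uv=np.atleast_2d(np.float64(uv)); m=np.array([[f,0,c["cx"]],[0,f,c["cy"]],[0,0,1]])
    return cv2.undistortPoints(uv[:,None],m,np.array([c["k1"],0,0,0,0.]))[:,0]
def onplane(c,uv,z):
    V=np.array(c["view"]);R,t=V[:3,:3],V[:3,3];o=-R.T@t
    s=slopes(c,uv); r=np.c_[s,np.ones(len(s))]@R
    return o+r*((z-o[2])/r[:,2])[:,None]
def bydepth(c,uv,d):
    V=np.array(c["view"]);R,t=V[:3,:3],V[:3,3]
    s=slopes(c,uv); p=np.c_[s,np.ones(len(s))]*np.ravel(d)[:,None]
    return (p-t)@R
E
python3 - <<'E'
from h import *
for n in("top","side"):
    p,d,c=snap(n); cv2.imwrite(f"pics/{n}0.png",p[:,:,::-1]); np.savez(n+"0.npz",p=p,d=d,**{k:np.array(v) for k,v in c.items()})
    V=np.array(c["view"]);print(n,c["fovy"],c["cx"],c["cy"],c["k1"],(-V[:3,:3].T@V[:3,3]).round(3),(d>0).mean())
o=bot.get_obs();print(o["t"],o["eef_pos"],o["tool_rot"],o["gripper_width"])
E
```

```text
top 48.665876808486274 273.4209422946516 214.91823724949165 -0.008780120963542434 [ 0.466 -0.005  1.376] 0.9961607142857143
side 52.83898596471781 272.33080516187124 208.0463174660098 -0.07463067628129684 [-0.044  0.941  0.875] 0.9957780612244898
0.1 [ 0.15493411 -0.6564564   0.24910288] [-8.20426821e-04  9.93293232e-01  1.15619468e-01 -1.40961796e-04] 1.0044526275927363
```

View pics/top0.png

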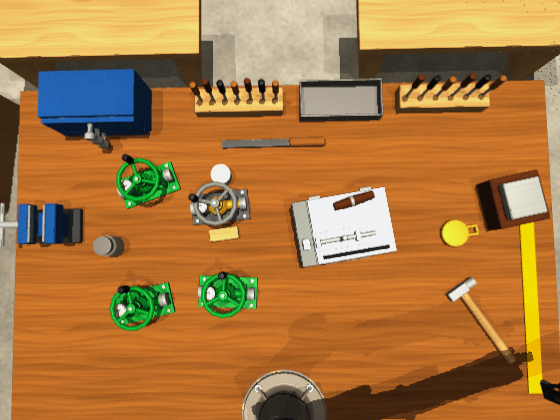

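View pics/side0.png

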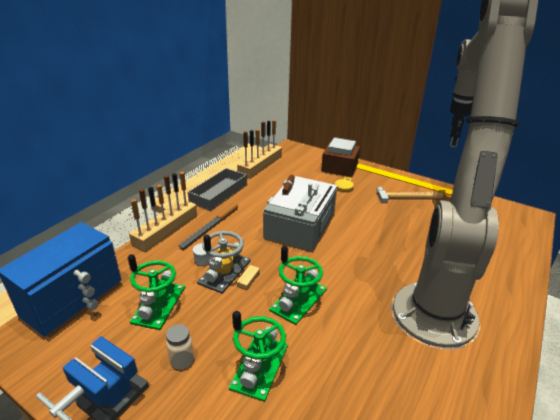

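The top view shows the box at about (343,227), with the bolt lying along it at (345,238). The grey valve is at (220,204), its black handle near (207,187). The three other valves are green decoys. I'll enlarge the box and the valve.

```bash
python3 - <<'E'
from h import *
p=cv2.imread("pics/top0.png"); s=cv2.imread("pics/side0.png")
a=cv2.resize(p[175:275,285:405],(480,400),interpolation=3); b=cv2.resize(p[150:250,180:260],(320,400),interpolation=3)
cv2.imwrite("pics/crop1.png",np.hstack([a,b]))
z=np.load("top0.npz");c={k:z[k] for k in z};d=z["d"]
# world height map
vv,uu=np.mgrid[0:420,0:560]; P=bydepth(c,np.c_[uu.ravel(),vv.ravel()],d).reshape(420,560,3); np.save("P.npy",P)
def pr(name,m):
    q=P[m]; print(name,m.sum(),q.mean(0).round(4),np.c_[uu[m],vv[m]].mean(0).round(1), q.min(0).round(3),q.max(0).round(3))
hb=np.zeros((420,560),bool);hb[175:275,285:405]=1
pr("knob>.16",hb&(P[...,2]>.162))
pr("guides>.137",hb&(P[...,2]>.135)&(P[...,2]<.15))
lid=hb&(P[...,2]>.112)
cn=max(cv2.findContours(lid.astype(np.uint8),0,1)[0],key=cv2.contourArea)
r=cv2.minAreaRect(cn);bx=cv2.boxPoints(r);print("lid",onplane(c,bx,.12).round(3).tolist(),onplane(c,[r[0]],.12).round(4),bx.round(1).tolist())
vb=np.zeros((420,560),bool);vb[150:250,185:255]=1
pr("handle",vb&(P[...,2]>.14))
pr("rim",vb&(P[...,2]>.105)&(P[...,2]<.122))
E
```

```text
knob>.16 72 [ 0.4778 -0.0636  0.9281] [343.8 223.7] [ 0.466 -0.169  0.162] [ 0.503 -0.005  1.376]
guides>.137 663 [ 0.5516 -0.1712  0.1425] [345.4 217. ] [ 0.468 -0.25   0.135] [ 0.623 -0.057  0.15 ]
lid [[0.61, -0.069, 0.12], [0.645, -0.283, 0.12], [0.462, -0.309, 0.12], [0.428, -0.097, 0.12]] [[ 0.5359 -0.1894  0.12  ]] [[305.8999938964844, 196.60000610351562], [384.6000061035156, 182.6999969482422], [396.5, 249.89999389648438], [317.70001220703125, 263.79998779296875]]
handle 85 [0.5614 0.1515 0.5761] [202.  196.2] [ 0.466 -0.005  0.141] [0.621 0.244 1.376]
rim 736 [0.5982 0.1787 0.1144] [215.4 202.8] [0.54  0.122 0.105] [0.659 0.242 0.122]
```

View pics/crop1.png

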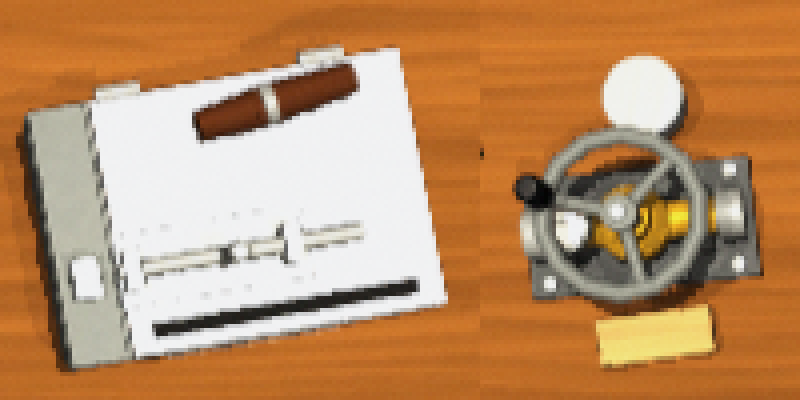

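The crop shows the knob near top-view pixel (344,238), the keeper at (307,244), the handle top near (193,197) and the hub near (215,203). Next I'll compute positions from these.

```bash
python3 - <<'E'
from h import *
z=np.load("top0.npz");c={k:z[k] for k in z};P=np.load("P.npy");p=z["p"]
vv,uu=np.mgrid[0:420,0:560]
ok=(P[...,2]<.3)
m=ok&(P[...,2]>.15)&(uu>290)&(uu<400)&(vv>180)&(vv<270); print("knob px",[(u,v,P[v,u].round(3).tolist()) for v,u in np.argwhere(m)][:30])
m=ok&(P[...,2]>.155)&(uu>180)&(uu<255)&(vv>170)&(vv<240);print("handle",m.sum(),P[m].mean(0).round(4),P[m].min(0).round(3),P[m].max(0).round(3))
m=ok&(P[...,2]>.104)&(P[...,2]<.122)&(uu>180)&(uu<255)&(vv>170)&(vv<240)
cn=max(cv2.findContours(m.astype(np.uint8),0,1)[0],key=cv2.contourArea)
Q=onplane(c,cn[:,0],.113)[:,:2]
x,y=Q.T
for _ in range(4):
    A=np.c_[x,y,np.ones_like(x)];s=np.linalg.lstsq(A,x*x+y*y,rcond=None)[0];cc=s[:2]/2;r=np.sqrt(s[2]+cc@cc)
    e=abs(np.hypot(x-cc[0],y-cc[1])-r);k=e<.004;x,y=x[k],y[k]
print("wheel",cc.round(4),r.round(4),len(x))
print("hub px",onplane(c,[[214.75,202.75]],.117).round(4),"handle px",onplane(c,[[193,197]],.168).round(4),"keeper",onplane(c,[[306.7,244]],.145).round(4))
C=[[292,203],[303,267.5],[396.75,250.5],[385,187]]
B=onplane(c,C,.12);print(B.round(3).tolist(),B.mean(0).round(4))
ey=(B[0]+B[1]-B[2]-B[3])[:2];ey/=np.linalg.norm(ey);ex=np.array([ey[1],-ey[0]]);print("yaw",np.degrees(np.arctan2(ex[1],ex[0])))
o=B.mean(0)[:2]
for t in (0,.055):print("knob expect",t,(o-.03*ex+(t-.005)*ey).round(4))
# side-view projection of expected knobs
V=c["view"]
s=np.load("side0.npz");cs={k:s[k] for k in s}
import cv2
f=K(cs)
for t in (0,.055):
    q=np.r_[o-.03*ex+(t-.005)*ey,.185];q=cs["view"][:3,:3]@q+cs["view"][:3,3]
    sl=q[:2]/q[2];sl=sl*(1+cs["k1"]*(sl@sl));print("side px",sl*f+[cs["cx"],cs["cy"]])
i=cv2.imread("pics/side0.png")[165:295,190:345];cv2.imwrite("pics/crop2.png",cv2.resize(i,None,fx=5,fy=4.5,interpolation=3)[:600])
E
```

```text
knob px [(np.int64(361), np.int64(195), [0.608, -0.213, 0.151]), (np.int64(366), np.int64(195), [0.608, -0.226, 0.151]), (np.int64(356), np.int64(197), [0.603, -0.2, 0.15]), (np.int64(357), np.int64(197), [0.603, -0.202, 0.151]), (np.int64(348), np.int64(198), [0.601, -0.178, 0.15]), (np.int64(360), np.int64(198), [0.6, -0.21, 0.152]), (np.int64(359), np.int64(199), [0.598, -0.207, 0.153]), (np.int64(352), np.int64(200), [0.596, -0.189, 0.151]), (np.int64(352), np.int64(201), [0.593, -0.189, 0.15]), (np.int64(355), np.int64(201), [0.593, -0.196, 0.153]), (np.int64(347), np.int64(202), [0.591, -0.175, 0.151]), (np.int64(354), np.int64(202), [0.59, -0.194, 0.15]), (np.int64(348), np.int64(203), [0.588, -0.178, 0.15]), (np.int64(341), np.int64(204), [0.585, -0.159, 0.151]), (np.int64(338), np.int64(205), [0.583, -0.151, 0.151]), (np.int64(357), np.int64(233), [0.508, -0.199, 0.15]), (np.int64(342), np.int64(235), [0.503, -0.159, 0.161]), (np.int64(343), np.int64(235), [0.503, -0.158, 0.183]), (np.int64(344), np.int64(235), [0.502, -0.161, 0.184]), (np.int64(345), np.int64(235), [0.503, 
[... 354 characters left out ...]
346), np.int64(236), [0.5, -0.166, 0.185]), (np.int64(341), np.int64(237), [0.498, -0.156, 0.162]), (np.int64(342), np.int64(237), [0.497, -0.155, 0.186]), (np.int64(343), np.int64(237), [0.497, -0.157, 0.189])]
handle 47 [0.6108 0.2336 0.1649] [0.602 0.225 0.156] [0.621 0.244 0.172]
wheel [0.5989 0.1809] 0.0592 117
hub px [[0.5979 0.1801 0.117 ]] handle px [[0.6087 0.2298 0.168 ]] keeper [[ 0.4814 -0.067   0.145 ]]
[[0.593, -0.031, 0.12], [0.419, -0.057, 0.12], [0.461, -0.309, 0.12], [0.633, -0.283, 0.12]] [ 0.5264 -0.1701  0.12  ]
yaw 9.135622003737284
knob expect 0 [ 0.4976 -0.1798]
knob expect 0.055 [ 0.4889 -0.1255]
side px [312.45250137 181.23503143]
side px [307.00441179 188.74797262]
```

View pics/crop2.png

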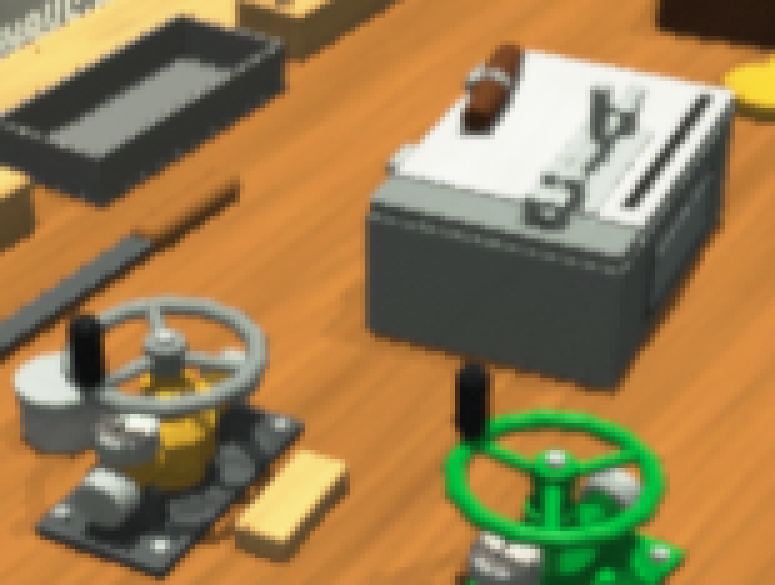

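The knob is at about (0.497, -0.161), roughly 19 mm out of the withdrawn position. I'll move above it.

Request:
servo_tool(motion=[[[1,0.53,0.776,0,-0.04],[1,0.53,0.776,0,-0.04],[1,0.53,0.776,0,-0.04],[1,0.53,0.776,0,-0.04],[1,0.53,0.776,0,-0.04],[1,0.53,0.776,0,-0.04],[1,0.53,0.776,0,-0.04],[1,0.53,0.776,0,-0.04],[1,0.53,0.776,0,-0.04],[1,0.53,0.776,0,-0.04],[1,0.53,0.776,0,-0.04],[1,0.53,0.776,0,-0.04],[1,0.53,0.776,0,-0.04],[1,0.53,0.776,0,-0.04],[1,0.53,0.776,0,-0.04],[1,0.53,0.776,0,-0.04],[1,0,0,0,0],[1,0,0,0,0]]], newtons=30)

```text
t: 1.9
eef_pos: [0.4943, -0.1596, 0.2496]
tool_rot: [-0.0, 0.997, 0.079, -0.0]
contact_force: [-0.7, 0.1, -0.7]
gripper_width: 0.997
grasp_force: 0.0
```

```bash
python3 - <<'E'
from h import *
o=bot.get_obs();print(o["t"],o["eef_pos"],o["tool_rot"])
p,d,c=snap("wrist");cv2.imwrite("pics/w1.png",p[:,:,::-1])
vv,uu=np.mgrid[0:420,0:560];P=bydepth(c,np.c_[uu.ravel(),vv.ravel()],d).reshape(420,560,3)
m=(d>0)&(P[...,2]>.172)&(P[...,2]<.195)&(abs(P[...,0]-.497)<.04)&(abs(P[...,1]+.16)<.06)
print(m.sum(),P[m].mean(0),np.median(P[m],0),P[m].min(0),P[m].max(0))
E
```

```text
1.9 [ 0.49428557 -0.15957885  0.24962283] [-1.14478341e-04  9.96910796e-01  7.85409090e-02 -4.22025243e-04]
416 [ 0.499911   -0.16161202  0.18259183] [ 0.50030554 -0.16162051  0.18401242] [ 0.4908214  -0.1687378   0.17201496] [ 0.50492012 -0.15528313  0.18683913]
```

View pics/w1.png

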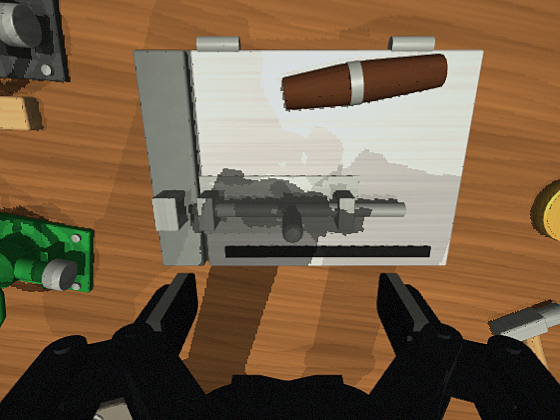

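The wrist view shows the knob top at (292,225), between the finger tips, with the guides on the two sides. The measured knob centre is (0.498, -0.162). I'll descend and grip.

Request:
servo_tool(motion=[[[1,0.1,-0.05,-0.6,0],[1,0,0,-0.7,0],[1,0,0,-0.6,0],[0.5,0,0,0,0],[0,0,0,0,0],[0,0,0,0,0],[0,0,0,0,0],[0,0,0,0,0],[0,0,0,0,0],[0,0,0,0,0]]], newtons=30)

```text
t: 2.95
eef_pos: [0.4988, -0.1625, 0.1751]
tool_rot: [0.0, 0.997, 0.077, 0.001]
contact_force: [-1.9, -1.4, 5.8]
gripper_width: 0.15
grasp_force: 29.3
```

Request:
servo_tool(motion=[[[0,-0.016,0.1,0,0],[0,-0.016,0.1,0,0],[0,-0.016,0.1,0,0],[0,-0.016,0.1,0,0],[0,-0.016,0.1,0,0],[0,-0.016,0.1,0,0],[0,-0.016,0.1,0,0],[0,0,0,0,0]]])

```text
t: 3.75
eef_pos: [0.4943, -0.1344, 0.1751]
tool_rot: [0.001, 0.997, 0.077, 0.001]
contact_force: [-1.7, -0.5, 6.7]
gripper_width: 0.148
grasp_force: 29.4
```

Request:
servo_tool(motion=[[[0,-0.008,0.05,0,0],[0,-0.008,0.05,0,0],[0,-0.008,0.05,0,0],[0,0,0,0,0]]])

```text
t: 4.15
eef_pos: [0.4934, -0.1288, 0.1751]
tool_rot: [0.001, 0.997, 0.077, 0.001]
contact_force: [-1.3, -1.2, 6.5]
gripper_width: 0.15
grasp_force: 29.4
```

Request:
servo_tool(motion=[[[0,-0.008,0.05,0,0],[0,-0.008,0.05,0,0],[0,-0.008,0.05,0,0],[0,0,0,0,0]]])

```text
t: 4.55
eef_pos: [0.4928, -0.1246, 0.1751]
tool_rot: [0.002, 0.997, 0.077, 0.001]
contact_force: [0.1, -5.9, 3.9]
gripper_width: 0.151
grasp_force: 29.4
```

Request:
servo_tool(motion=[[[0,-0.008,0.05,0,0],[0,0,0,0,0]]])

```text
t: 4.75
eef_pos: [0.4928, -0.1245, 0.1752]
tool_rot: [0.003, 0.997, 0.076, 0.002]
contact_force: [1.5, -11.0, 1.8]
gripper_width: 0.15
grasp_force: 29.5
```

Request:
servo_tool(motion=[[[0,-0.008,0.05,0,0],[0,0,0,0,0]]])

```text
t: 4.95
eef_pos: [0.4927, -0.1244, 0.1752]
tool_rot: [0.004, 0.997, 0.075, 0.002]
contact_force: [2.6, -16.7, -0.3]
gripper_width: 0.15
grasp_force: 29.6
```

The bolt is home against its stop: the force is rising and it no longer moves. I'll release it, rise and go above the handle.

Request:
servo_tool(motion=[[[0,0.012,-0.075,0,0],[0.3,0,0,0,0],[0.7,0,0,0,0],[1,0,0,0,0],[1,0,0,0,0],[1,0,0,0.8,0],[1,0,0,0.8,0],[1,0,0,0.5,0]]])

```text
t: 5.75
eef_pos: [0.4924, -0.1209, 0.2601]
tool_rot: [0.0, 0.997, 0.078, 0.001]
contact_force: [-0.0, -0.0, -0.6]
gripper_width: 0.999
grasp_force: 0.0
```

Request:
servo_tool(motion=[[[1,0.266,0.81,0,0],[1,0.266,0.81,0,0],[1,0.266,0.81,0,0],[1,0.266,0.81,0,0],[1,0.266,0.81,0,0],[1,0.266,0.81,0,0],[1,0.266,0.81,0,0],[1,0.266,0.81,0,0],[1,0.266,0.81,0,0],[1,0.266,0.81,0,0],[1,0.266,0.81,0,0],[1,0,0,0,0],[1,0,0,0,0]]])

```text
t: 7.05
eef_pos: [0.6082, 0.236, 0.2574]
tool_rot: [0.0, 0.997, 0.078, -0.001]
contact_force: [0.9, -1.3, 0.5]
gripper_width: 1.001
grasp_force: 0.0
```

```bash
python3 - <<'E'
from h import *
o=bot.get_obs();print(o["t"],o["eef_pos"],o["tool_rot"],o["contact_force"])
p,d,c=snap("wrist");cv2.imwrite("pics/w2.png",p[:,:,::-1])
vv,uu=np.mgrid[0:420,0:560];P=bydepth(c,np.c_[uu.ravel(),vv.ravel()],d).reshape(420,560,3)
m=(d>0)&(P[...,2]>.155)&(P[...,2]<.18)&(abs(P[...,0]-.61)<.04)&(abs(P[...,1]-.23)<.04)
print("handle",m.sum(),P[m].mean(0),P[m].min(0),P[m].max(0))
near=(d>0)&(np.hypot(P[...,0]-.5985,P[...,1]-.1805)<.02)
print("hub top z",np.percentile(P[near][:,2],[50,90,99]))
rim=(d>0)&(P[...,2]>.109)&(P[...,2]<.122)&(np.hypot(P[...,0]-.5985,P[...,1]-.1805)<.075)&(np.hypot(P[...,0]-.5985,P[...,1]-.1805)>.045)
x,y=P[rim][:,:2].T
for _ in range(5):
    s=np.linalg.lstsq(np.c_[x,y,np.ones_like(x)],x*x+y*y,rcond=None)[0];cc=s[:2]/2;r=np.sqrt(s[2]+cc@cc)
    k=abs(np.hypot(x-cc[0],y-cc[1])-r)<.01;x,y=x[k],y[k]
print("wheel",cc,r,len(x))
t,dt,ct=snap("top");vv,uu=np.mgrid[0:420,0:560];Q=bydepth(ct,np.c_[uu.ravel(),vv.ravel()],dt).reshape(420,560,3)
m=(Q[...,2]>.175)&(Q[...,2]<.2)&(abs(Q[...,0]-.49)<.03)&(abs(Q[...,1]+.14)<.06);print("knob",m.sum(),Q[m].mean(0))
E
```

```text
7.05 [0.60819141 0.23603881 0.25741053] [ 3.93910488e-05  9.96916770e-01  7.84642672e-02 -5.58190123e-04] [ 0.88911559 -1.33009403  0.45948242]
handle 582 [0.61432588 0.2354662  0.16564923] [0.60239864 0.22553312 0.15510827] [0.62190326 0.24477591 0.16975693]
hub top z [0.27701657 0.3087115  0.31113388]
wheel [0.60087242 0.18268408] 0.05360117184682087 4724
knob 24 [ 0.49134913 -0.12414913  0.18315903]
```

View pics/w2.png

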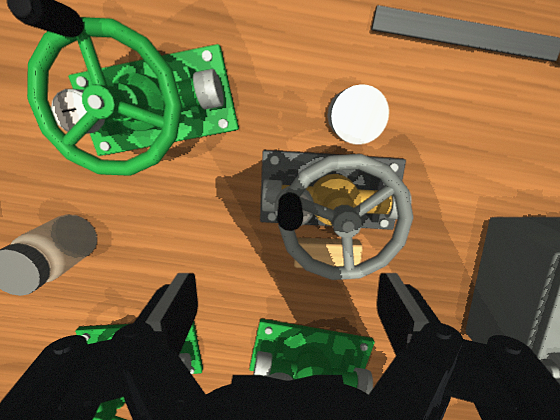

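The wrist view shows the grey valve's handle at (290,210) and its hub at (347,222); the bolt knob's measured position is home. Next come the circle steps in 15° rows. I'll grip the handle first.

Request:
servo_tool(motion=[[[1,0.1,-0.02,-0.8,0],[1,0,0,-0.8,0],[1,0,0,-0.7,0],[1,0,0,-0.25,0],[0.5,0,0,0,0],[0,0,0,0,0],[0,0,0,0,0],[0,0,0,0,0],[0,0,0,0,0],[0,0,0,0,0]]], newtons=50)

```text
t: 8.15
eef_pos: [0.6134, 0.2348, 0.1574]
tool_rot: [-0.0, 0.997, 0.077, 0.001]
contact_force: [-0.9, -0.4, 5.3]
gripper_width: 0.214
grasp_force: 48.9
```

```bash
python3 - <<'E'
import numpy as np
from h import bot
o=bot.get_obs();e=o["eef_pos"];C=np.array([.6,.182]);r=e[:2]-C
print(e,np.hypot(*r),np.degrees(np.arctan2(r[1],r[0])),o["contact_force"])
a=np.radians(77.5-15*np.arange(25));p=.055*np.c_[np.cos(a),np.sin(a)]/.04
print(np.diff(p,axis=0)[:12].round(3).tolist())
E
```

```text
[0.61335133 0.23480212 0.15743353] 0.054463951237606695 75.80985121290705 [-0.94224038 -0.39059661  5.31102894]
[[0.337, -0.123], [0.294, -0.206], [0.231, -0.275], [0.152, -0.325], [0.062, -0.353], [-0.031, -0.358], [-0.123, -0.337], [-0.206, -0.294], [-0.275, -0.231], [-0.325, -0.152], [-0.353, -0.062], [-0.358, 0.031]]
```

Request:
servo_tool(motion=[[[0,0.337,-0.123,0,0],[0,0.294,-0.206,0,0],[0,0.231,-0.275,0,0],[0,0.152,-0.325,0,0]]])

```text
t: 8.55
eef_pos: [0.6532, 0.1986, 0.1574]
tool_rot: [-0.001, 0.997, 0.078, 0.0]
contact_force: [-7.0, 1.6, 9.2]
gripper_width: 0.217
grasp_force: 49.2
```

Request:
servo_tool(motion=[[[0,0.062,-0.353,0,0],[0,-0.031,-0.358,0,0],[0,-0.123,-0.337,0,0],[0,-0.206,-0.294,0,0],[0,-0.275,-0.231,0,0]]])

```text
t: 9.05
eef_pos: [0.6314, 0.1353, 0.1575]
tool_rot: [-0.001, 0.997, 0.078, 0.002]
contact_force: [0.6, 5.4, 5.7]
gripper_width: 0.212
grasp_force: 49.0
```

Request:
servo_tool(motion=[[[0,-0.325,-0.152,0,0],[0,-0.353,-0.062,0,0],[0,0,0,0,0]]])

```text
t: 9.35
eef_pos: [0.6025, 0.1262, 0.1574]
tool_rot: [-0.0, 0.997, 0.078, 0.001]
contact_force: [-2.6, 1.8, 7.1]
gripper_width: 0.215
grasp_force: 49.4
```

Request:
servo_tool(motion=[[[0,-0.358,0.031,0,0],[0,0,0,0,0]]])

```text
t: 9.55
eef_pos: [0.5886, 0.1275, 0.1574]
tool_rot: [-0.0, 0.997, 0.078, 0.001]
contact_force: [-2.2, 2.0, 9.0]
gripper_width: 0.211
grasp_force: 50.0
```

Request:
servo_tool(motion=[[[0,-0.337,0.123,0,0],[0,-0.294,0.206,0,0],[0,-0.231,0.275,0,0],[0,-0.152,0.325,0,0],[0,0,0,0,0]]])

```text
t: 10.05
eef_pos: [0.548, 0.166, 0.1573]
tool_rot: [-0.0, 0.997, 0.079, 0.001]
contact_force: [-3.1, 2.0, 10.1]
gripper_width: 0.215
grasp_force: 50.2
```

Request:
servo_tool(motion=[[[0,-0.062,0.353,0,0],[0,0,0,0,0]]])

```text
t: 10.25
eef_pos: [0.5459, 0.1798, 0.1573]
tool_rot: [-0.0, 0.997, 0.078, 0.001]
contact_force: [-2.1, 2.6, 11.6]
gripper_width: 0.213
grasp_force: 50.3
```

Request:
servo_tool(motion=[[[0,0.031,0.358,0,0],[0,0,0,0,0]]])

```text
t: 10.45
eef_pos: [0.5475, 0.1944, 0.1574]
tool_rot: [-0.001, 0.997, 0.078, 0.001]
contact_force: [-1.9, 2.3, 9.9]
gripper_width: 0.211
grasp_force: 50.3
```

Request:
servo_tool(motion=[[[0,0.123,0.337,0,0],[0,0.206,0.294,0,0],[0,0.275,0.231,0,0],[0,0.325,0.152,0,0],[0,0,0,0,0]]])

```text
t: 10.95
eef_pos: [0.5864, 0.2343, 0.1574]
tool_rot: [-0.001, 0.997, 0.078, 0.002]
contact_force: [1.9, 0.6, 7.7]
gripper_width: 0.214
grasp_force: 50.0
```

Request:
servo_tool(motion=[[[0,0.353,0.062,0,0],[0,0,0,0,0]]])

```text
t: 11.15
eef_pos: [0.6004, 0.2362, 0.1574]
tool_rot: [-0.001, 0.997, 0.077, 0.002]
contact_force: [1.6, 0.7, 7.1]
gripper_width: 0.215
grasp_force: 50.1
```

Request:
servo_tool(motion=[[[0,0.358,-0.031,0,0],[0,0,0,0,0]]])

```text
t: 11.35
eef_pos: [0.6148, 0.2344, 0.1574]
tool_rot: [-0.0, 0.997, 0.077, 0.002]
contact_force: [2.7, -0.8, 8.0]
gripper_width: 0.21
grasp_force: 50.1
```

Request:
servo_tool(motion=[[[0,0.337,-0.123,0,0],[0,0.294,-0.206,0,0],[0,0.231,-0.275,0,0],[0,0,0,0,0]]])

```text
t: 11.75
eef_pos: [0.649, 0.208, 0.1574]
tool_rot: [0.001, 0.997, 0.076, 0.001]
contact_force: [0.0, -2.3, 9.2]
gripper_width: 0.208
grasp_force: 50.2
```

Request:
servo_tool(motion=[[[0,0.152,-0.325,0,0],[0,0,0,0,0],[0,0,0,0,0]]])

```text
t: 12.05
eef_pos: [0.654, 0.1957, 0.1574]
tool_rot: [0.001, 0.997, 0.077, 0.001]
contact_force: [-0.4, -3.2, 9.7]
gripper_width: 0.208
grasp_force: 50.3
```

Request:
servo_tool(motion=[[[0,0.031,-0.176,0,0],[0,0,0,0,0]]])

```text
t: 12.25
eef_pos: [0.6552, 0.1899, 0.1574]
tool_rot: [-0.0, 0.997, 0.077, 0.001]
contact_force: [-0.5, -0.5, 7.4]
gripper_width: 0.213
grasp_force: 50.1
```

Request:
servo_tool(motion=[[[0,0.015,-0.18,0,0],[0,0,0,0,0]]])

```text
t: 12.45
eef_pos: [0.6556, 0.1861, 0.1575]
tool_rot: [-0.002, 0.997, 0.078, 0.002]
contact_force: [0.7, 5.9, 5.5]
gripper_width: 0.215
grasp_force: 50.1
```

Request:
servo_tool(motion=[[[0,0,-0.18,0,0],[0,0,0,0,0]]])

```text
t: 12.65
eef_pos: [0.6554, 0.1856, 0.1576]
tool_rot: [-0.007, 0.997, 0.08, 0.003]
contact_force: [5.2, 19.8, -2.6]
gripper_width: 0.213
grasp_force: 49.8
```

The stop is reached at about 3.7° (20 N, no movement), which matches the foot plate's orientation. I'll hold there and then work out the steps for backing off.

Request:
servo_tool(motion=[[[0,0,0,0,0],[0,0,0,0,0],[0,0,0,0,0]]])

```text
t: 12.95
eef_pos: [0.6554, 0.1856, 0.1576]
tool_rot: [-0.006, 0.997, 0.081, 0.003]
contact_force: [4.1, 18.3, -0.9]
gripper_width: 0.214
grasp_force: 49.9
```

```bash
python3 - <<'E'
import numpy as np
from h import bot
o=bot.get_obs();print(o["eef_pos"],o["contact_force"])
a=np.radians(3.5+15*np.arange(25));p=.055*np.c_[np.cos(a),np.sin(a)]/.04
print(np.diff(p,axis=0)[:12].round(3).tolist())
E
```

```text
[0.65543559 0.18558442 0.15759187] [ 4.14357457 18.2568459  -0.91772433]
[[-0.068, 0.352], [-0.157, 0.323], [-0.235, 0.271], [-0.298, 0.201], [-0.339, 0.117], [-0.358, 0.025], [-0.352, -0.068], [-0.323, -0.157], [-0.271, -0.235], [-0.201, -0.298], [-0.117, -0.339], [-0.025, -0.358]]
```

Request:
servo_tool(motion=[[[0,0,0.2,0,0],[0,-0.068,0.352,0,0],[0,-0.157,0.323,0,0],[0,-0.235,0.271,0,0],[0,-0.298,0.201,0,0],[0,-0.339,0.117,0,0],[0,-0.358,0.025,0,0],[0,0,0,0,0]]])

```text
t: 13.75
eef_pos: [0.5959, 0.2359, 0.1574]
tool_rot: [0.0, 0.997, 0.078, 0.0]
contact_force: [-2.7, -0.3, 9.5]
gripper_width: 0.211
grasp_force: 50.9
```

Request:
servo_tool(motion=[[[0,-0.352,-0.068,0,0],[0,-0.323,-0.157,0,0],[0,-0.271,-0.235,0,0],[0,-0.201,-0.298,0,0],[0,-0.117,-0.339,0,0],[0,-0.025,-0.358,0,0],[0,0.068,-0.352,0,0],[0,0.157,-0.323,0,0],[0,0.235,-0.271,0,0],[0,0.298,-0.201,0,0],[0,0.339,-0.117,0,0],[0,0.358,-0.025,0,0],[0,0,0,0,0]]])

```text
t: 15.05
eef_pos: [0.6059, 0.1264, 0.1574]
tool_rot: [-0.001, 0.997, 0.077, 0.002]
contact_force: [1.7, 2.3, 6.8]
gripper_width: 0.213
grasp_force: 50.9
```

Request:
servo_tool(motion=[[[0,0.352,0.068,0,0],[0,0.323,0.157,0,0],[0,0.271,0.235,0,0],[0,0.201,0.298,0,0],[0,0.117,0.339,0,0],[0,0.025,0.358,0,0],[0,0,0,0,0]]])

```text
t: 15.75
eef_pos: [0.6556, 0.1865, 0.1574]
tool_rot: [-0.001, 0.997, 0.079, 0.001]
contact_force: [0.1, 2.3, 7.3]
gripper_width: 0.215
grasp_force: 50.9
```

One turn done, and the TCP is back at the stop's angle. Now the second turn.

Request:
servo_tool(motion=[[[0,-0.068,0.352,0,0],[0,-0.157,0.323,0,0],[0,-0.235,0.271,0,0],[0,-0.298,0.201,0,0],[0,-0.339,0.117,0,0],[0,-0.358,0.025,0,0],[0,-0.352,-0.068,0,0],[0,-0.323,-0.157,0,0],[0,-0.271,-0.235,0,0],[0,-0.201,-0.298,0,0],[0,-0.117,-0.339,0,0],[0,-0.025,-0.358,0,0],[0,0,0,0,0]]])

```text
t: 17.05
eef_pos: [0.5462, 0.1751, 0.1574]
tool_rot: [0.001, 0.997, 0.076, 0.001]
contact_force: [-1.0, -2.5, 9.9]
gripper_width: 0.213
grasp_force: 51.1
```

Request:
servo_tool(motion=[[[0,0.068,-0.352,0,0],[0,0.157,-0.323,0,0],[0,0.235,-0.271,0,0],[0,0.298,-0.201,0,0],[0,0.339,-0.117,0,0],[0,0.358,-0.025,0,0],[0,0.352,0.068,0,0],[0,0.323,0.157,0,0],[0,0.271,0.235,0,0],[0,0.201,0.298,0,0],[0,0.117,0.339,0,0],[0,0.025,0.358,0,0],[0,0,0,0,0],[0,0,0,0,0],[0,0,0,0,0],[0,0,0,0,0]]])

```text
t: 18.65
eef_pos: [0.6557, 0.1851, 0.1574]
tool_rot: [-0.001, 0.997, 0.078, 0.001]
contact_force: [0.4, 2.7, 6.5]
gripper_width: 0.211
grasp_force: 50.9
```

```bash
python3 - <<'E'
from h import *
o=bot.get_obs();print(o["t"],o["eef_pos"],o["contact_force"],o["grasp_force"],abs(o["joint_vel"]).max())
s,_,_=snap("side");cv2.imwrite("pics/end.png",cv2.resize(s[150:310,180:380,::-1],None,fx=3.5,fy=3.5,interpolation=3))
t,dt,ct=snap("top");vv,uu=np.mgrid[0:420,0:560];Q=bydepth(ct,np.c_[uu.ravel(),vv.ravel()],dt).reshape(420,560,3)
m=(Q[...,2]>.175)&(Q[...,2]<.2)&(abs(Q[...,0]-.49)<.03)&(abs(Q[...,1]+.14)<.06);print("knob",m.sum(),Q[m].mean(0))
E
```

```text
18.65 [0.65565536 0.18508738 0.15742853] [0.35376379 2.70959208 6.52294074] 50.86651005316526 0.0025282942154357807
knob 25 [ 0.49141877 -0.12389088  0.18297031]
```

View pics/end.png

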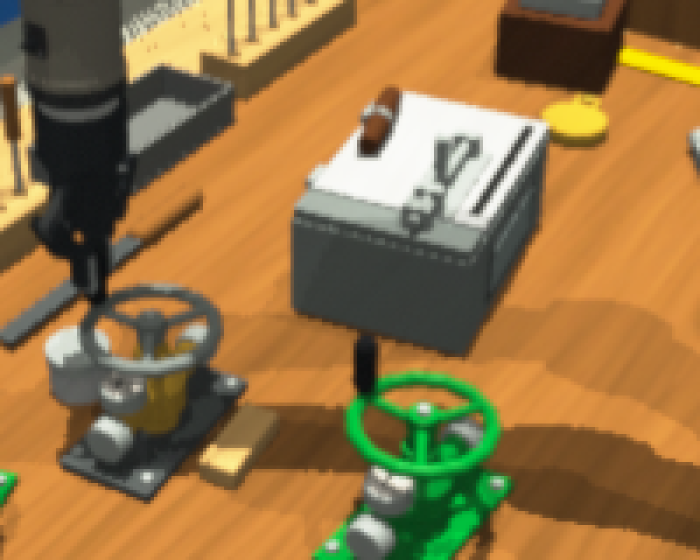

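The side view shows the fingers holding the handle at the far rim, around (95,290). The bolt sits in the keeper near (425,200) and the other things are in place. The TCP is within 1 mm of its position at the stop, so I'm handing in.

```bash
python3 -c "
from station import bot
print(bot.hand_in())"
```

```text
the job is handed in; nothing more can be done
None
```

I handed the job in at 18.65 s on the robot's clock: bolt home in its keeper, valve closed to its stop and backed off two full turns (hand within 1 mm of its stop position), and handle still gripped at about 51 N; no verdict was returned.

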